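# Pull the bracket that matches the sample

### The arm

A 6-joint arm with a two-finger parallel gripper is mounted at the origin on the work surface. World frame = base frame: x ahead of the robot, y to its left, z up, the work surface at z = 0. Lengths are in mm, angles in rad, forces in N, time in s.
With the tool pointing down it reaches from about 350 to 975 mm from the base axis. Payload 7.1 kg.
Tool frame: the origin (TCP) lies at the very end of the fingers, on their centre line; the grasp point (between the pads) lies ctrl.hold_point_z behind it (ctrl.hold_point_z is the distance from the TCP to the grasp point, in mm); z points along the fingers, y is the line along which they close (so a half turn about z gives the same grasp; the last joint's range is limited). The gripper opens to 88 mm and grips with 3 to 60 N. Pads are 20 mm wide; open, the fingers measure 115 mm over their backs; the gripper's body (75 mm by 178 mm) begins 61 mm behind the grasp point.
Start: joints at [-1.214, 0.423, 1.63, -0, 1.089, -0.019], TCP at [229.402, -581.36, 190.775] pointing down, gripper open.
Joint ranges: [-3, 3], [-0.9, 2.11], [0.09, 2.58], [-1.31, 4.45], [0.11, 2.69], [-2.54, 2.54]. Speed limits (rad/s): [2.39, 2.39, 3.01, 3.14, 3.14, 3.14].

### API

Orientations are given as a rotation vector (axis times angle).
In Python, from workcell import ctrl gives the robot as it stands. The module is installed in compiled form; this text tells all that it offers.
- The arm moves only by the shell command python3 -m creep 'ROWS'. ROWS is JSON, a list of rows, each an object with "translation": the shift along the tool's x, y, z in mm, a list of three; "angular": the turn, a rotation vector about the tool's x, y, z in rad, a list of three; "jaw": the opening, from 0 (shut) to 1 (fully open). A call has exactly 8 rows; each row is the pose to reach, as a shift and turn from the pose commanded when the call began, along the tool's axes at that moment; what a row does not reach only later rows make up. A row lasts 1/8 s, in which the tool goes at most 62.5 mm and 10.7 degrees, less where a joint would pass 70% of its speed; a pose out of reach is approached as far as the arm can. A call with a gripper value outside its range is refused whole. The fingers move at their own pace and stop on an object; the grip force is fixed at half the most. Time passes only in rows, so rows that repeat a pose let the fingers close, or fill a call up. It gives the time, the measured TCP pose, the force, the opening and the grip force at its end, in the units of the state.
- ctrl.get_obs(): the state, without advancing time (a new reading comes with each control period).
- ctrl.get_image(name): name is "side" or "top" or "wrist"; returns the picture (400x640x3 uint8, red, green, blue); there is no depth.
- ctrl.camera_info(name): a dict with "camera_matrix" (3x3 intrinsics, pixels), "world_from_camera" (4x4, takes a point from camera to world coordinates). Camera axes: x right, y up, looking along -z (the intrinsics and any distortion apply to the point x, -y, -z); pixel columns grow to the right and rows downward; lengths in mm; the calibration is good to about 2 mm. A picture is of the moment at which its call begins: read the wrist's pose just before it. camera_info takes no time and is no camera call; for the wrist camera it gives the pose at the moment of the call.
- ctrl.close_job(): hands the job in; it is judged then, once.
Trained networks look in the newest picture that a camera, given by its name, has taken for a name from the list of things; names that differ only in an ending like _2 or _b are one class to them, and where a whole thing is asked for, a point or a joint stands for the part that bears it (a point fixed in the world has none). Each returns a list of dicts, best first, with "score" (0 to 1); they miss things now and then, are a little off and sometimes report something else, mostly with a low value. They report only what shows in the picture. A call takes as long as a camera call. They do not tell look-alikes from the thing itself.
- ctrl.look_for(camera, label): "rect" ([left, top, right, bottom] in pixels, round what is visible of it).
The state is a dict: "t": time; "qpos": joint angles; "qvel": joint speeds; "joint_torque": joint torques, N m; "ee_pos": TCP position; "orientation": TCP orientation; "ft_force": force on the tool from outside, world axes, zero at the start; "moment": the same for the moment, N m; "width": finger opening in mm; "grasp_force": force on a finger pad.
Only numpy, scipy, OpenCV 4.12 (cv2) and the standard library are available. Lean on these libraries where they do the work, as an engineer would, in place of code of your own. Each camera call takes 0.05 s, during which the arm holds its last target. There are 200 camera calls.

### The job

A red sample bracket is fixed on the yellow pad of the plywood job board beside the blue bins. Take the steel bracket of the same shape from the bins and set it down, not dropped, flat inside the green square of the board, with nothing else put on the board. The red bracket on the grey plate is another sample, not in use today.

Things in the scene. Friction and masses are not known exactly. Their poses are not given: they have to be found in the camera images.
- board: Fixed plywood job board, 270 x 160 x 12 mm. Origin: on the bench under the centre of its green square (130 x 130 mm, flat paint, no rim); z up, top at z = 12 mm. Its x axis points to the yellow pad, centred at x = 130 mm, y = 0. In one row with it, in any order: three blue bins, 190 (world x) x 180 mm, walls 45 mm high and 4 thick, holding an L, a T and a U bracket.
- sample_l: Red L-shaped sample, fixed, 90 x 64 x 12 mm; origin: middle of its outline, on its underside. On the yellow pad (within 10 mm of its centre) it means that part_l is wanted. If instead it is stored on a grey plate to the left of the row (over 150 mm off in the board's +y), then a red T sample is on the pad and part_t is wanted. The U is never wanted.
- part_l: Flat L bracket, bare steel, 90 x 64 x 12 mm, 0.29 kg, flat near the middle of a bin (underside 4 mm over the bench), any yaw. Origin: middle of the outline, on the underside. Bar 90 mm along x, 24 wide, centre line y = -20 mm; leg 24 wide at its +x end, centre line x = 33, up to y = 32. Grip across the bar at x = -8, y = -20 mm, closing along y.
- part_t: Flat T bracket, bare steel, 90 x 64 x 12 mm, 0.29 kg, flat near the middle of a bin (underside 4 mm over the bench), any yaw. Origin: middle of the outline, on the underside. Bar 90 mm along x, 24 wide, centre line y = -20 mm; stem 24 wide at its middle, centre line x = 0, up to y = 32. Grip across the stem at x = 0, y = 14 mm, closing along x.
Not all that is in view belongs to the job. What is shaped like the part_l but purple or turquoise is not meant.

How it is judged:
By the outcome, as a careful person would: the job done as asked, in the order asked, and still so for the second after the job is handed in, with the robot touching nothing.
It also fails if it takes over 35 s, if anything falls off the work surface, if the arm or the gripper's body presses on something with over 40 N, if the wrist force passes 120 N, or if a joint passes its speed limit or range.

## Working session

There is one attempt and no reset: what is moved stays moved. The work goes in short steps, Python scripts to look and compute and a shell command to move; the robot and the scene stay as the last step left them, time stands still between calls to the robot, and variables do not carry over. Pictures are saved under pics/ and viewed, at most 12 in all, crops included, and the job is handed in when it is done.

```bash
mkdir -p pics; python3 - <<'E'
from workcell import ctrl
import cv2,numpy as np
o=ctrl.get_obs();print(o['t'],o['ee_pos'],o['orientation'],o['width'],ctrl.hold_point_z)
a=ctrl.get_image('top');b=ctrl.get_image('side')
cv2.imwrite('pics/top.png',a[:,:,::-1]);cv2.imwrite('pics/side.png',b[:,:,::-1])
for l in['board','sample_l','part_l','part_t']:
  for c in['top']:
    print(l,c,[(np.round(d['rect']).tolist(),round(d['score'],2)) for d in ctrl.look_for(c,l)])
for c in['top','side','wrist']:
  i=ctrl.camera_info(c);print(c,i.keys(),np.round(i['camera_matrix'],1).tolist(),np.round(i['world_from_camera'],3).tolist())
E
```

```text
0.0 [ 229.20002723 -580.78686115  190.00333334] [-3.08478776e+00 -5.86618141e-01  4.55551999e-04] 87.64837032140998 18.700000000000003
board top [([346.0, 128.0, 407.0, 226.0], 0.9)]
sample_l top []
part_l top [([452.0, 259.0, 481.0, 292.0], 0.95), ([292.0, 201.0, 316.0, 228.0], 0.82), ([434.0, 189.0, 464.0, 222.0], 0.64), ([449.0, 119.0, 476.0, 152.0], 0.58)]
part_t top [([452.0, 259.0, 481.0, 292.0], 0.95), ([292.0, 201.0, 316.0, 228.0], 0.82), ([434.0, 189.0, 464.0, 222.0], 0.64), ([449.0, 119.0, 476.0, 152.0], 0.58)]
top dict_keys(['camera_matrix', 'world_from_camera']) [[511.7, 0.0, 313.5], [0.0, 511.7, 198.9], [0.0, 0.0, 1.0]] [[0.002, 0.997, -0.081, 424.61], [-1.0, 0.001, -0.015, 55.621], [-0.015, 0.081, 0.997, 1464.907], [0.0, 0.0, 0.0, 1.0]]
side dict_keys(['camera_matrix', 'world_from_camera']) [[375.0, 0.0, 321.9], [0.0, 375.0, 206.7], [0.0, 0.0, 1.0]] [[-0.806, 0.416, -0.421, 90.414], [-0.591, -0.59, 0.549, 624.154], [-0.02, 0.691, 0.722, 767.749], [0.0, 0.0, 0.0, 1.0]]
wrist dict_keys(['camera_matrix', 'world_from_camera']) [[360.3, 0.0, 320.5], [0.0, 360.3, 194.4], [0.0, 0.0, 1.0]] [[0.368, 0.899, 0.239, 294.173], [-0.93, 0.356, 0.094, -556.366], [-0.0, -0.257, 0.966, 383.894], [0.0, 0.0, 0.0, 1.0]]
```

View pics/top.png

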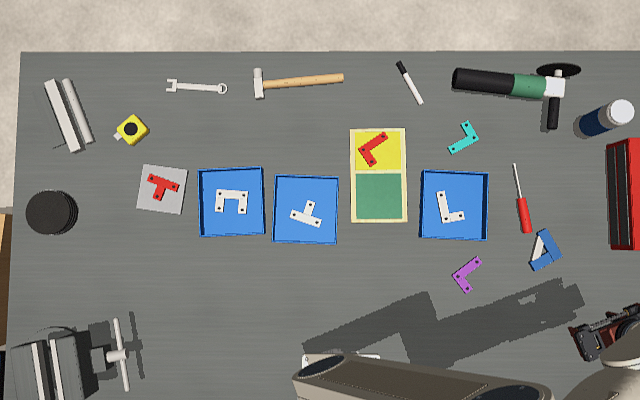

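View pics/side.png

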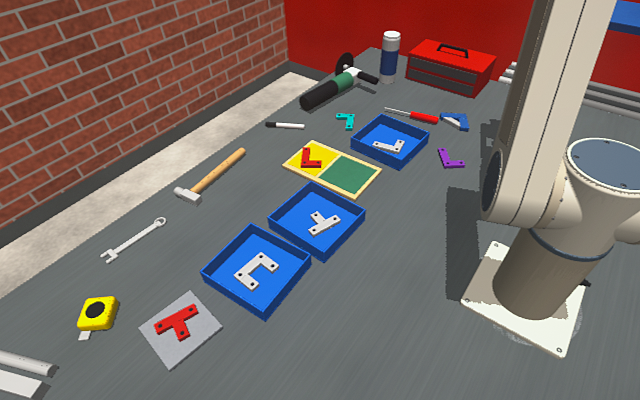

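The top view shows a red L on the yellow pad at (373,149) and a red T on the grey plate at (162,186). So part_l is wanted. It is the steel L in the right-hand bin at (449,206). The purple L (467,275) and the turquoise L (462,136) are decoys.

```bash
cat > h.py <<'E'
from workcell import ctrl
import cv2,numpy as np
from scipy.spatial.transform import Rotation as R
def rectify(img,info,z,c,half=130):
    """1 px/mm plane image at height z; col=+x from c, row=+y from c"""
    W=np.linalg.inv(info['world_from_camera']);F=np.diag([1,-1,-1])
    P=info['camera_matrix']@F@W[:3]
    H=P@np.array([[1,0,c[0]-half],[0,1,c[1]-half],[0,0,z],[0,0,1]])
    return cv2.warpPerspective(img,H,(2*half,2*half),flags=cv2.INTER_LINEAR|cv2.WARP_INVERSE_MAP)
def Lpoly(p,yaw):
    q=np.array([[-45,-32],[45,-32],[45,32],[21,32],[21,-8],[-45,-8]],float)
    c,s=np.cos(yaw),np.sin(yaw);return q@np.array([[c,s],[-s,c]])+p
def fitL(mask,c,half=130):
    best=(-1,)
    m=mask.astype(np.float32)
    for d in range(0,360):
        t=np.zeros((131,131),np.float32)
        cv2.fillPoly(t,[np.round(Lpoly((65,65),np.radians(d))).astype(np.int32)],1)
        _,v,_,l=cv2.minMaxLoc(cv2.matchTemplate(m,t,cv2.TM_CCOEFF_NORMED))
        best=max(best,(v,l[0]+65+c[0]-half,l[1]+65+c[1]-half,d))
    return best
def masks(r):
    h=cv2.cvtColor(r,cv2.COLOR_RGB2HSV);H,S,V=cv2.split(h)
    return dict(steel=(S<60)&(V>140),yellow=(H>22)&(H<35)&(S>150),green=(H>60)&(H<95)&(S>80),red=((H<8)|(H>172))&(S>150)&(V>100))
def cen(m,c,half=130):
    k=np.ones((5,5),np.uint8)
    n,l,st,ce=cv2.connectedComponentsWithStats(cv2.morphologyEx(m.astype(np.uint8),cv2.MORPH_OPEN,k))
    i=1+np.argmax(st[1:,4]);p=np.argwhere(l==i)[:,::-1].astype(np.float32)
    b=cv2.minAreaRect(p);return np.round(np.array(b[0])+c-half,1),np.round(b[1],1),round(b[2],1)
def pix2w(info,u,v,z):
    M=info['world_from_camera'];K=info['camera_matrix']
    d=M[:3,:3]@np.array([(u-K[0,2])/K[0,0],-(v-K[1,2])/K[1,1],-1]);o=M[:3,3]
    return (o+d*(z-o[2])/d[2])[:2]
def delta(tgt,yaw=None):
    """tool-axis shift and turn to world TCP target; yaw = desired line of tool y"""
    o=ctrl.get_obs();Q=R.from_rotvec(o['orientation']);m=Q.as_matrix()
    out=[np.round(m.T@(np.array(tgt)-o['ee_pos']),1)]
    if yaw is not None:
        y=np.arctan2(m[1,1],m[0,1]);e=(yaw-y+np.pi/2)%np.pi-np.pi/2
        out.append(('world turn',round(e,3),'tool z turn',round(-e,3)))
    print('t',o['t'],'pos',np.round(o['ee_pos'],1),'q6',round(o['qpos'][5],2),'shift',*out)
E
python3 - <<'E'
from h import *
img=cv2.imread('pics/top.png')[:,:,::-1].copy();i=ctrl.camera_info('top')
c=pix2w(i,450,206,16).round();r=rectify(img,i,16,c);f=fitL(masks(r)['steel'],c);print('L',f)
c=pix2w(i,378,175,12).round();r=rectify(img,i,12,c);m=masks(r)
g=cen(m['green'],c);print('green',g,'yellow',cen(m['yellow'],c))
p=np.array(f[1:3]);a=np.radians(f[3]);M=np.array([[np.cos(a),-np.sin(a)],[np.sin(a),np.cos(a)]])
gp=p+M@[-8,-20];print('grip',gp)
delta([*gp,190],a+np.pi/2)
print(R.from_rotvec(ctrl.get_obs()['orientation']).as_matrix().round(3))
E
```

```text
L (0.941412627696991, np.float64(525.0), np.float64(-309.0), 191)
green (array([ 552., -108.]), array([128., 126.]), 90.0) yellow (array([ 682., -106.]), array([128., 108.]), 90.0)
grip [ 529.03683756 -287.84098437]
t 0.3 pos [ 229.3 -581.2  190.5] q6 -0.02 shift [ 386.5 -162.9    0.6] ('world turn', np.float64(-0.184), 'tool z turn', np.float64(0.184))
[[ 0.93   0.367 -0.   ]
 [ 0.367 -0.93   0.   ]
 [-0.    -0.    -1.   ]]
```

```bash
python3 -m creep '[{"translation":[386,-163,0],"angular":[0,0,0.184],"jaw":0.7},{"translation":[386,-163,0],"angular":[0,0,0.184],"jaw":0.7},{"translation":[386,-163,0],"angular":[0,0,0.184],"jaw":0.7},{"translation":[386,-163,0],"angular":[0,0,0.184],"jaw":0.7},{"translation":[386,-163,0],"angular":[0,0,0.184],"jaw":0.7},{"translation":[386,-163,0],"angular":[0,0,0.184],"jaw":0.7},{"translation":[386,-163,0],"angular":[0,0,0.184],"jaw":0.7},{"translation":[386,-163,0],"angular":[0,0,0.184],"jaw":0.7}]'
python3 - <<'E'
from h import *
i=ctrl.camera_info('wrist');img=ctrl.get_image('wrist');i=ctrl.camera_info('wrist')
cv2.imwrite('pics/w1.png',img[:,:,::-1])
c=np.array([525.,-309]);r=rectify(img,i,16,c);f=fitL(masks(r)['steel'],c);print('L',f)
p=np.array(f[1:3]);a=np.radians(f[3]);M=np.array([[np.cos(a),-np.sin(a)],[np.sin(a),np.cos(a)]])
gp=p+M@[-8,-20];print('grip',gp);delta([*gp,6.5],a+np.pi/2)
cv2.polylines(r,[np.round(Lpoly(p-c+130,a)).astype(np.int32)],True,(255,0,0))
cv2.imwrite('pics/w1r.png',np.hstack([cv2.resize(img,(416,260)),r])[:,:,::-1])
E
```

```text
t: 1.3
ee_pos: [530.5, -285.9, 190.7]
orientation: [-3.126, -0.307, -0.001]
ft_force: [0.3, -0.0, 0.2]
width: 61.3
grasp_force: 0.0
L (0.9032334089279175, np.float64(522.0), np.float64(-312.0), 189)
grip [ 526.77281742 -290.99475747]
t 1.35 pos [ 529.2 -287.1  190.6] q6 0.86 shift [ -3.1   3.4 184.1] ('world turn', np.float64(-0.037), 'tool z turn', np.float64(0.037))
```

View pics/w1r.png

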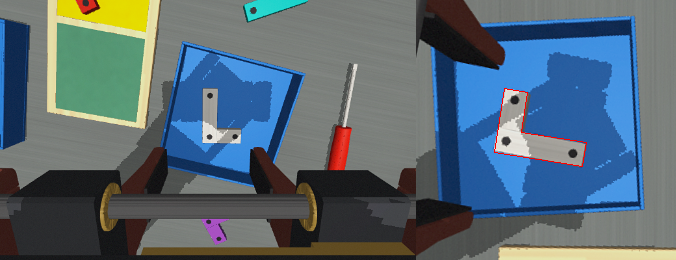

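The overlaid outline fits the steel L well: bar with far end at about (580,152), corner at about (503,142) in the rectified view. The fingers straddle the bar with clear room, so I go down.

```bash
python3 -m creep '[{"translation":[-3,3.5,40],"angular":[0,0,0.037],"jaw":0.7},{"translation":[-3,3.5,90],"angular":[0,0,0.037],"jaw":0.7},{"translation":[-3,3.5,130],"angular":[0,0,0.037],"jaw":0.7},{"translation":[-3,3.5,150],"angular":[0,0,0.037],"jaw":0.7},{"translation":[-3,3.5,165],"angular":[0,0,0.037],"jaw":0.7},{"translation":[-3,3.5,175],"angular":[0,0,0.037],"jaw":0.7},{"translation":[-3,3.5,182],"angular":[0,0,0.037],"jaw":0.7},{"translation":[-3,3.5,184],"angular":[0,0,0.037],"jaw":0.7}]'
python3 - <<'E'
from h import *
img=ctrl.get_image('wrist');cv2.imwrite('pics/w2.png',img[:,:,::-1]);delta([526.8,-291,6.5])
E
```

```text
t: 2.35
ee_pos: [526.7, -292.2, 7.0]
orientation: [3.132, 0.243, 0.001]
ft_force: [-0.7, -0.1, 0.5]
width: 61.4
grasp_force: 0.0
t 2.4 pos [ 526.6 -292.1    6.9] q6 0.89 shift [ 0.4 -1.1  0.4]
```

View pics/w2.png

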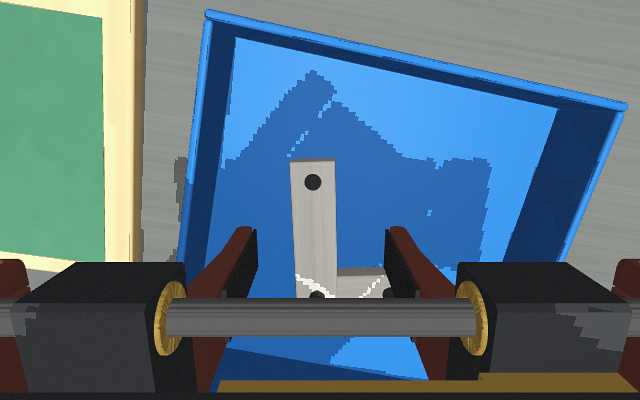

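The fingers straddle the bar (column 290–337), with tips near columns 258 and 385 and the leg beginning at about row 268. I check the fingertip projection before closing.

```bash
python3 - <<'E'
from h import *
i=ctrl.camera_info('wrist');o=ctrl.get_obs();m=R.from_rotvec(o['orientation']).as_matrix()
W=np.linalg.inv(i['world_from_camera']);P=i['camera_matrix']@np.diag([1,-1,-1])@W[:3]
def pr(w):
    q=P@np.r_[w,1];return (q[:2]/q[2]).round(0)
for x in(-10,10):
  for y in(-30.7,30.7):
    for z in (0,-20): print(x,y,z,pr(o['ee_pos']+m@[x,y,z]))
for q in Lpoly((522,-312),np.radians(189)): print('L',pr(np.r_[q,16]))
E
```

```text
-10 -30.7 0 [266. 242.]
-10 -30.7 -20 [260. 256.]
-10 30.7 0 [372. 242.]
-10 30.7 -20 [378. 256.]
10 -30.7 0 [264. 208.]
10 -30.7 -20 [258. 220.]
10 30.7 0 [374. 208.]
10 30.7 -20 [379. 220.]
L [293. 163.]
L [297. 316.]
L [407. 316.]
L [409. 278.]
L [338. 279.]
L [340. 163.]
```

```bash
python3 -m creep '[{"translation":[0,-1,0],"angular":[0,0,0],"jaw":0.1},{"translation":[0,-1,0],"angular":[0,0,0],"jaw":0.1},{"translation":[0,-1,0],"angular":[0,0,0],"jaw":0.1},{"translation":[0,-1,0],"angular":[0,0,0],"jaw":0.1},{"translation":[0,-1,0],"angular":[0,0,0],"jaw":0.1},{"translation":[0,-1,0],"angular":[0,0,0],"jaw":0.1},{"translation":[0,-1,0],"angular":[0,0,0],"jaw":0.1},{"translation":[0,-1,0],"angular":[0,0,0],"jaw":0.1}]'
```

```text
t: 3.4
ee_pos: [526.2, -291.1, 6.8]
orientation: [-3.132, -0.243, 0.0]
ft_force: [0.2, 0.5, 0.3]
width: 8.5
grasp_force: 0.0
```

```bash
python3 - <<'E'
from h import *
img=ctrl.get_image('wrist');img2=ctrl.get_image('side');print(ctrl.get_obs()['width'],ctrl.get_obs()['ft_force'],ctrl.get_obs()['ee_pos'])
s=cv2.resize(img2[90:200,300:460],(640,440),interpolation=cv2.INTER_CUBIC)
cv2.imwrite('pics/w3.png',img[:,:,::-1]);cv2.imwrite('pics/s3.png',s[:,:,::-1])
E
```

```text
8.832472550155797 [0.67981853 0.33035575 0.06164224] [ 526.22100212 -291.10343623    6.77245521]
```

View pics/w3.png

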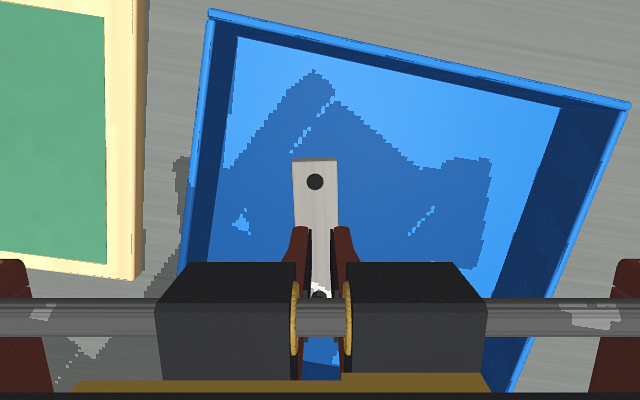

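View pics/s3.png

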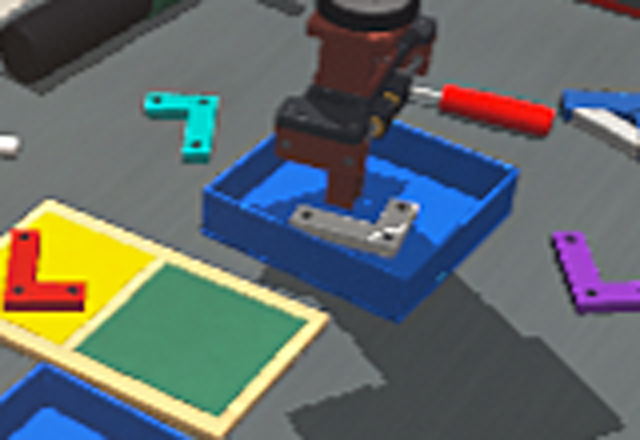

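The wrist view shows the fingers shut above the bar (tips at about (310–332,228)) and not around it. In the side crop the fingertip is at about (345,208), over or behind the bar. The part has not moved. I work out the real tip height from both views.

```bash
python3 - <<'E'
from h import *
o=ctrl.get_obs();m=R.from_rotvec(o['orientation']).as_matrix()
def pr(n,w):
    i=ctrl.camera_info(n);W=np.linalg.inv(i['world_from_camera']);q=i['camera_matrix']@np.diag([1,-1,-1])@W[:3]@np.r_[w,1];return q[:2]/q[2]
s=lambda w:((pr('side',w)-[300,90])*4).round(0)
for z in(0,-10,-20,-30,-40):
    print(z,'side crop',s(o['ee_pos']+m@[10,4,z]),s(o['ee_pos']+m@[-10,-16,z]),'wrist',pr('wrist',o['ee_pos']+m@[10,4.4,z]).round(0))
for q in Lpoly((522,-312),np.radians(189)): print('L side crop',s(np.r_[q,16]))
print(o['qpos'],o['ee_pos'])
img=ctrl.get_image('side');s=cv2.resize(img[115:165,355:415],(780,600)[:2],interpolation=cv2.INTER_CUBIC);cv2.imwrite('pics/s4.png',s[:,:,::-1])
E
```

```text
0 side crop [327. 224.] [341. 244.] wrist [327. 208.]
-10 side crop [328. 214.] [342. 234.] wrist [327. 214.]
-20 side crop [329. 204.] [344. 224.] wrist [328. 220.]
-30 side crop [330. 194.] [345. 214.] wrist [328. 227.]
-40 side crop [332. 184.] [346. 203.] wrist [328. 234.]
L side crop [289. 216.]
L side crop [394. 246.]
L side crop [420. 203.]
L side crop [392. 195.]
L side crop [376. 222.]
L side crop [300. 201.]
[-5.25071455e-01  6.43706443e-01  1.77347004e+00 -3.09284013e-05
  7.24417938e-01  8.90923501e-01] [ 526.22100212 -291.10343623    6.77245521]
```

View pics/s4.png

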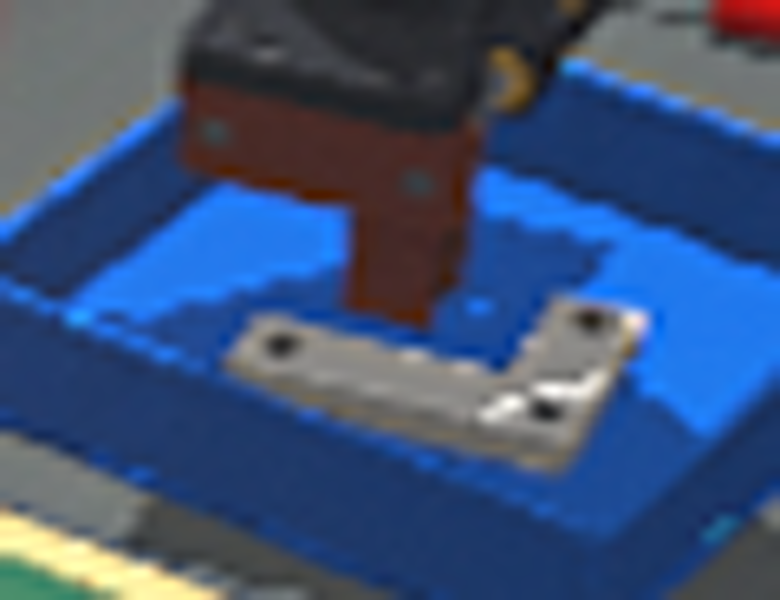

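Both views place the fingertips about 30 mm above the reported TCP: the side tip edge is at crop (345,308)–(430,325) and the wrist tip row is 228, against a predicted 208. I open and go 20 mm lower, then check again.

```bash
python3 -m creep '[{"translation":[0,0,0],"angular":[0,0,0],"jaw":0.7},{"translation":[0,0,0],"angular":[0,0,0],"jaw":0.7},{"translation":[0,0,0],"angular":[0,0,0],"jaw":0.7},{"translation":[0,0,5],"angular":[0,0,0],"jaw":0.7},{"translation":[0,0,10],"angular":[0,0,0],"jaw":0.7},{"translation":[0,0,15],"angular":[0,0,0],"jaw":0.7},{"translation":[0,0,20],"angular":[0,0,0],"jaw":0.7},{"translation":[0,0,20],"angular":[0,0,0],"jaw":0.7}]'
python3 - <<'E'
from h import *
o=ctrl.get_obs();print(o['ee_pos'],o['ft_force'],o['joint_torque'])
img=ctrl.get_image('side');w=ctrl.get_image('wrist')
s=cv2.resize(img[115:165,355:415],(480,400),interpolation=cv2.INTER_CUBIC)
w=w[140:340,200:440];w=cv2.resize(w,(320,400)) if 0 else cv2.copyMakeBorder(w,0,200,0,0,cv2.BORDER_CONSTANT)
cv2.imwrite('pics/s5.png',np.hstack([s,w])[:,:,::-1])
E
```

```text
t: 4.55
ee_pos: [525.8, -290.9, -13.8]
orientation: [-3.132, -0.243, 0.001]
ft_force: [-0.5, -0.4, -0.3]
width: 61.4
grasp_force: 0.0
[ 525.84802599 -290.88981062  -13.81099401] [-0.4834242  -0.42119939 -0.30318452] [-4.92598119e-03 -5.83364403e+01 -1.73165417e+01  3.63487378e-02
 -9.86579689e-02  1.69820837e-04]
```

View pics/s5.png

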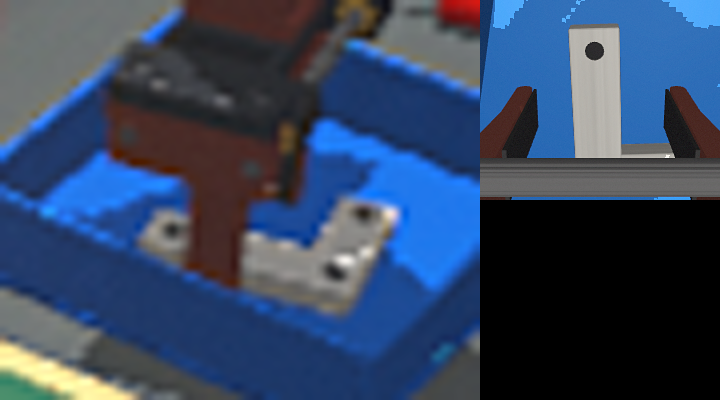

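The near finger now reaches down beside the bar, with its bottom edge at (190,270)–(240,287), and there is no contact. I compute how much height remains.

```bash
python3 - <<'E'
from h import *
from scipy.optimize import least_squares
o=ctrl.get_obs();m=R.from_rotvec(o['orientation']).as_matrix()
i=ctrl.camera_info('side');W=np.linalg.inv(i['world_from_camera'])
def pr(w):
    q=i['camera_matrix']@np.diag([1,-1,-1])@W[:3]@np.r_[w,1];return q[:2]/q[2]
obs=np.array([[378.75,148.75],[385,150.9]])
f=lambda p:np.r_[pr(o['ee_pos']+m@[10+p[0],-44,p[1]])-obs[0],pr(o['ee_pos']+m@[-10+p[0],-44,p[1]])-obs[1]]
r=least_squares(f,[0,-25]);print(r.x,r.fun,'tip z',o['ee_pos'][2]-r.x[1])
for z in(-15,-20,-25,-30):print(z,f([0,z]).round(1))
E
```

```text
[ -6.73184311 -42.72185654] [ 0.16301469  0.22324696 -0.16000936 -0.22496661] tip z 29.44994324472514
-15 [-2.6  6.5 -3.   6.1]
-20 [-2.4  5.3 -2.9  4.9]
-25 [-2.3  4.1 -2.7  3.6]
-30 [-2.2  2.8 -2.6  2.4]
```

```bash
python3 -m creep '[{"translation":[0,0,3],"angular":[0,0,0],"jaw":0.7},{"translation":[0,0,6],"angular":[0,0,0],"jaw":0.7},{"translation":[0,0,8],"angular":[0,0,0],"jaw":0.7},{"translation":[0,0,8],"angular":[0,0,0],"jaw":0.1},{"translation":[0,0,8],"angular":[0,0,0],"jaw":0.1},{"translation":[0,0,8],"angular":[0,0,0],"jaw":0.1},{"translation":[0,0,8],"angular":[0,0,0],"jaw":0.1},{"translation":[0,0,8],"angular":[0,0,0],"jaw":0.1}]'
```

```text
t: 5.65
ee_pos: [526.2, -291.0, -21.2]
orientation: [-3.132, -0.243, 0.0]
ft_force: [0.3, 1.4, -0.2]
width: 23.5
grasp_force: 30.0
```

The grip is firm: width 23.5 mm and 30 N on the bar. I lift and check.

```bash
python3 -m creep '[{"translation":[0,0,-4],"angular":[0,0,0],"jaw":0.1},{"translation":[0,0,-12],"angular":[0,0,0],"jaw":0.1},{"translation":[0,0,-25],"angular":[0,0,0],"jaw":0.1},{"translation":[0,0,-45],"angular":[0,0,0],"jaw":0.1},{"translation":[0,0,-70],"angular":[0,0,0],"jaw":0.1},{"translation":[0,0,-90],"angular":[0,0,0],"jaw":0.1},{"translation":[0,0,-100],"angular":[0,0,0],"jaw":0.1},{"translation":[0,0,-100],"angular":[0,0,0],"jaw":0.1}]'
python3 - <<'E'
from h import *
img=ctrl.get_image('side');w=ctrl.get_image('wrist');i=ctrl.camera_info('wrist');o=ctrl.get_obs()
print(o['ee_pos'],o['ft_force'],o['moment'],o['width'],o['grasp_force'])
s=cv2.resize(img[90:165,345:435],(480,400),interpolation=cv2.INTER_CUBIC)
w2=cv2.resize(w,(320,200));w2=cv2.copyMakeBorder(w2,0,200,0,0,cv2.BORDER_CONSTANT)
cv2.imwrite('pics/s6.png',np.hstack([s,w2])[:,:,::-1])
c=np.array([552.,-108]);m=masks(rectify(w,i,12,c));print('green from wrist',cen(m['green'],c))
t=ctrl.get_image('top');i=ctrl.camera_info('top');m=masks(rectify(t,i,12,c));print('green top',cen(m['green'],c))
delta([552,-108,80])
E
```

```text
t: 6.65
ee_pos: [526.6, -291.3, 79.7]
orientation: [3.131, 0.243, 0.002]
ft_force: [-0.7, 0.2, -2.5]
width: 23.4
grasp_force: 30.0
[ 525.75839127 -290.80042044   78.26599565] [-0.42909314  0.2516143  -3.78913796] [ 0.02900586 -0.02641972 -0.03175531] 23.76935788543064 29.995222091674805
green from wrist (array([ 550.1, -113.8]), array([128.8, 119.4]), 0.8)
green top (array([ 552., -108.]), array([128., 126.]), 90.0)
t 6.8 pos [ 525.6 -290.7   78. ] q6 0.89 shift [  54.2 -176.5   -1.9]
```

View pics/s6.png

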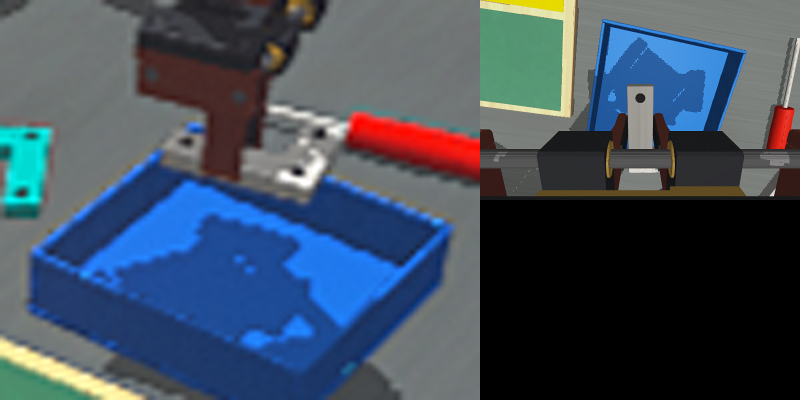

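The bracket is held level. The side crop shows it at about (160–340,130–200), clear above the empty bin. I move it over the green square.

```bash
python3 -m creep '[{"translation":[12,-40,0],"angular":[0,0,0],"jaw":0.1},{"translation":[27,-85,0],"angular":[0,0,0],"jaw":0.1},{"translation":[41,-130,0],"angular":[0,0,0],"jaw":0.1},{"translation":[53,-170,0],"angular":[0,0,0],"jaw":0.1},{"translation":[61.5,-197,0],"angular":[0,0,0],"jaw":0.1},{"translation":[61.5,-197,20],"angular":[0,0,0],"jaw":0.1},{"translation":[61.5,-197,50],"angular":[0,0,0],"jaw":0.1},{"translation":[61.5,-197,60],"angular":[0,0,0],"jaw":0.1}]'
python3 - <<'E'
from h import *
w=ctrl.get_image('wrist');img=ctrl.get_image('side');i=ctrl.camera_info('wrist');o=ctrl.get_obs()
print(o['ee_pos'],o['ft_force'],o['width'],o['grasp_force'])
s=cv2.resize(img[115:215,265:400],(432,320),interpolation=cv2.INTER_CUBIC)
w2=cv2.resize(w,(368,230));w2=cv2.copyMakeBorder(w2,0,90,0,0,cv2.BORDER_CONSTANT)
cv2.imwrite('pics/s7.png',np.hstack([s,w2])[:,:,::-1])
E
```

```text
t: 7.8
ee_pos: [554.8, -86.5, 16.5]
orientation: [-3.131, -0.243, 0.006]
ft_force: [0.1, -0.1, -3.5]
width: 23.9
grasp_force: 30.0
[555.38619311 -86.80524747  17.34213318] [-0.01225826  0.40340556 -1.9577373 ] 23.666377813652215 29.995086193084717
```

View pics/s7.png

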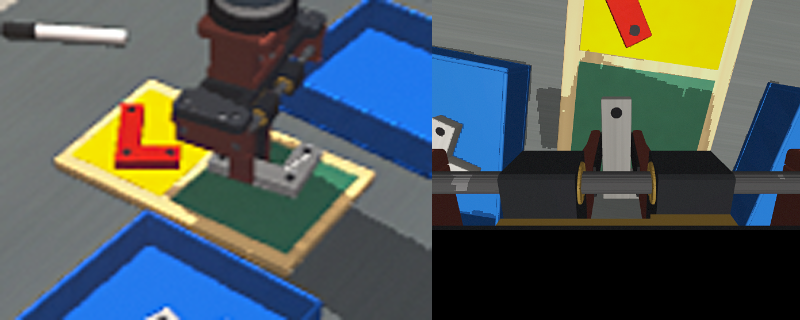

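The bracket is over the green square, with its bar end at (615,100) inside the green in the wrist view. About 31 mm remain, so I lower it slowly.

```bash
python3 -m creep '[{"translation":[0,0,8],"angular":[0,0,0],"jaw":0.1},{"translation":[0,0,16],"angular":[0,0,0],"jaw":0.1},{"translation":[0,0,22],"angular":[0,0,0],"jaw":0.1},{"translation":[0,0,26],"angular":[0,0,0],"jaw":0.1},{"translation":[0,0,28],"angular":[0,0,0],"jaw":0.1},{"translation":[0,0,29],"angular":[0,0,0],"jaw":0.1},{"translation":[0,0,30],"angular":[0,0,0],"jaw":0.1},{"translation":[0,0,30],"angular":[0,0,0],"jaw":0.1}]'
```

```text
t: 8.9
ee_pos: [556.6, -87.0, -11.2]
orientation: [3.132, 0.243, 0.0]
ft_force: [0.7, 0.4, -2.7]
width: 23.5
grasp_force: 30.0
```

```bash
python3 -m creep '[{"translation":[0,0,0.3],"angular":[0,0,0],"jaw":0.1},{"translation":[0,0,0.6],"angular":[0,0,0],"jaw":0.1},{"translation":[0,0,0.9],"angular":[0,0,0],"jaw":0.1},{"translation":[0,0,1.2],"angular":[0,0,0],"jaw":0.1},{"translation":[0,0,1.5],"angular":[0,0,0],"jaw":0.1},{"translation":[0,0,1.5],"angular":[0,0,0],"jaw":0.1},{"translation":[0,0,1.5],"angular":[0,0,0],"jaw":0.1},{"translation":[0,0,1.5],"angular":[0,0,0],"jaw":0.1}]'
```

```text
t: 9.9
ee_pos: [556.6, -87.0, -12.7]
orientation: [3.132, 0.243, 0.0]
ft_force: [0.5, 0.7, -2.8]
width: 23.4
grasp_force: 30.0
```

```bash
python3 -m creep '[{"translation":[0,0,0.3],"angular":[0,0,0],"jaw":0.1},{"translation":[0,0,0.6],"angular":[0,0,0],"jaw":0.1},{"translation":[0,0,0.9],"angular":[0,0,0],"jaw":0.1},{"translation":[0,0,1.0],"angular":[0,0,0],"jaw":0.1},{"translation":[0,0,1.0],"angular":[0,0,0],"jaw":0.1},{"translation":[0,0,1.0],"angular":[0,0,0],"jaw":0.1},{"translation":[0,0,1.0],"angular":[0,0,0],"jaw":0.1},{"translation":[0,0,1.0],"angular":[0,0,0],"jaw":0.1}]'
```

```text
t: 10.9
ee_pos: [556.7, -87.0, -13.2]
orientation: [3.132, 0.243, 0.0]
ft_force: [-1.8, 0.5, 4.4]
width: 23.7
grasp_force: 30.0
```

Contact: the force has turned from -2.8 N to +4.4 N, so the bracket is on the board. I release it and retreat.

```bash
python3 -m creep '[{"translation":[0,0,0],"angular":[0,0,0],"jaw":0.6},{"translation":[0,0,0],"angular":[0,0,0],"jaw":0.6},{"translation":[0,0,0],"angular":[0,0,0],"jaw":0.6},{"translation":[0,0,0],"angular":[0,0,0],"jaw":0.6},{"translation":[0,0,-30],"angular":[0,0,0],"jaw":0.6},{"translation":[0,0,-70],"angular":[0,0,0],"jaw":0.6},{"translation":[0,0,-120],"angular":[0,0,0],"jaw":0.6},{"translation":[0,0,-170],"angular":[0,0,0],"jaw":0.6}]'
python3 -m creep '[{"translation":[-40,0,-20],"angular":[0,0,0],"jaw":0.6},{"translation":[-80,0,-20],"angular":[0,0,0],"jaw":0.6},{"translation":[-120,0,-20],"angular":[0,0,0],"jaw":0.6},{"translation":[-120,0,-20],"angular":[0,0,0],"jaw":0.6},{"translation":[-120,0,-20],"angular":[0,0,0],"jaw":0.6},{"translation":[-120,0,-20],"angular":[0,0,0],"jaw":0.6},{"translation":[-120,0,-20],"angular":[0,0,0],"jaw":0.6},{"translation":[-120,0,-20],"angular":[0,0,0],"jaw":0.6}]'
python3 - <<'E'
from h import *
w=ctrl.get_image('wrist');i=ctrl.camera_info('wrist');c=np.array([552.,-108])
r=rectify(w,i,24,c);f=fitL(masks(r)['steel'],c);print('L',f)
g=rectify(w,i,12,c);print('green',cen(masks(g)['green'],c))
cv2.imwrite('pics/s8.png',np.hstack([cv2.resize(w,(416,260)),g])[:,:,::-1])
E
```

```text
t: 11.9
ee_pos: [556.3, -86.9, 157.6]
orientation: [-3.132, -0.243, 0.001]
ft_force: [1.1, -1.0, -0.7]
width: 52.6
grasp_force: 0.0
t: 12.9
ee_pos: [438.4, -105.4, 176.1]
orientation: [-3.132, -0.243, 0.0]
ft_force: [0.3, -0.4, 0.8]
width: 53.0
grasp_force: 0.0
L (0.9055679440498352, np.float64(553.0), np.float64(-108.0), 188)
green (array([ 545. , -108.7]), array([118.2, 128.8]), 1.0)
```

View pics/s8.png

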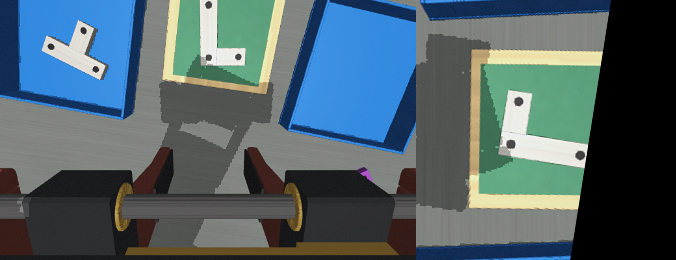

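The bracket lies flat inside the green square: corner at (503,145) against the green edge at 480, and margins of at least about 13 mm all round. I hand in.

```bash
python3 -c "from workcell import ctrl; print(ctrl.close_job())"
```

```text
the job is handed in; nothing more can be done
None
```

The steel L bracket is set down flat inside the green square, about 13 mm or more from its edges by my measurement, and the job was handed in at about 13 s; the first grip closed above the bracket because the real fingertips sit roughly 30 mm higher than the reported TCP, and the second, lower try held.

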